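# Close the kids' tablet's screen cover and tuck it under its lip

## Task

The purple kids' tablet lies in its wooden charging cradle with its yellow screen cover standing open. Touching it only with the fingers, push the cover over until it lies flat on the tablet, then push it along, for instance by its red ridge, so that its free edge slides beneath the purple lip as far as it will go. Do not lift the tablet, leave it seated in its cradle, and leave everything else on the shelf where it is.

Things in the scene. Friction and masses are not known exactly. Their poses are not given: they have to be found in the camera images.
- cradle: Fixed medium-brown wooden tray, 220 (own x) x 180 (own y) mm, screwed to the shelf; its rim is 16 mm above the shelf, its inner floor 8 mm. Origin: centre of its underside, on the shelf. Turned by up to 35 degrees. The cover's hinge runs along its x near its -y side; the cover folds over towards its +y side, where the lip is.
- tablet: Loose purple plastic tablet, 184 (x) x 144 (y) x 16 mm, 0.5 kg, seated in the cradle with 2 mm play all round, axes as the cradle's. Origin: centre of its underside, 8 mm above the shelf; its face is 24 mm above the shelf.
- hinge (a joint): Angle of the yellow cover, rad: 0 = lying flat on the tablet, 1.57 = standing upright, 2.1 = fully back (stop). It starts between about 1.3 and 1.95. Stiff hinge (about 0.06 N m friction): the cover stays at whatever angle it is left and does not fall shut by itself. The cover turns about the point hinge_line.
- cover (a joint): How far the cover panel has slid out of its hinge strip, in its own plane, m: 0 = in, 0.015 = fully out (stop); starts at 0 to 0.003. 2 N of friction, stays where left. With the cover flat, the free edge is short of the lip below 0.005, and 10 mm beneath it at 0.015. The lip is solid: an edge slid out too early, or raised over 0.025 rad, lands on or against it.
- hinge_line (a point): Middle of the hinge axis, 55 mm from the tablet's middle on its -y side, 28 mm above the shelf; the axis is parallel to the tablet's x. Dark purple barrel, 8 mm thick, 120 mm long.
- cover_edge (a point): Middle of the free edge of the yellow cover panel (mid-thickness). The panel is rigid, 120 mm wide (along x), 4 mm thick, and reaches from 12 mm to 100 mm from the hinge axis when slid in; hinge axis at mid-thickness. Lying flat its top is 30 mm above the shelf and its underside 2 mm clear of the tablet's face.
- ridge (a point): Middle of the foot of the ridge's hinge-side face: a red bar, 50 mm long (along x), 8 mm wide, standing 7 mm proud of the cover's outer surface (the upper surface when closed, the -y-facing back when open). This face is 35 mm from the hinge axis when slid in; pushing on it towards the lip slides the panel out.
- lip_edge (a point): Middle of the lower inner edge of the purple retaining lip, on the tablet's +y side: underside 33 mm above the shelf (3 mm above the closed panel's top), top 37 mm, 100 mm long along x; it overhangs from 50 to 64 mm from the tablet's middle, then meets a solid riser.
- mug: Loose blue ceramic mug, 80 mm across, 85 mm high, handle on its own +y side. Origin: centre of its foot. Leave alone.
- bike_key: Loose chrome bike key, about 60 x 28 x 6 mm, lying flat beyond the lip. Leave alone.
- ball_center (a point): Centre of an orange rubber ball, 64 mm across, resting on a fixed black ring 56 mm across and 12 mm high. Leave alone.
- phone_stand: Loose walnut phone stand, base 90 x 75 mm, 107 mm high. Origin: centre of its underside. Leave alone.
- power_bank: Loose grey power bank, 70 x 140 x 16 mm, lying flat. Leave alone.
- earbud_case: Loose white earbud case, 60 x 48 x 26 mm. Leave alone.
Mind the look-alikes: they are no part of the job. What is shaped like the tablet but pink is not meant.

How it is judged:
On the way, in this order (a step that is already met when the one before it is completed fails the run):
1. the cover lies flat on the tablet, its free edge still short of the lip (value of joint hinge below 0.04 rad and value of joint cover below 0.006 m), for 0.1 s.
2. the cover's free edge has been slid well beneath the lip (value of joint cover above 0.0115 m and value of joint hinge below 0.05 rad), for 0.2 s.
At the end, for the whole second after the job is handed in: The cover lies flat (hinge below 0.05 rad) with its free edge under the lip (panel slid out more than 11.5 of 15 mm, edge at least 5 mm past the lip's inner edge and below it), the tablet flat and at rest in its cradle, not lifted by more than 3 mm (all of step 2 and y of cover_edge in the frame of lip_edge above 0.005 m and z of cover_edge in the frame of lip_edge below 0 m and z of tablet in the frame of cradle below 0.011 m and angle between tablet's own z axis and vertical below 0.03 rad and linear speed of tablet below 0.01 m/s); the robot touches nothing.
It fails at once if the arm or the gripper's body, not the fingers, presses on the tablet or its cover with more than 10 N (contact force between the arm and tablet above 10 N).
It fails at once if the tablet is lifted or tipped out of its cradle (more than 8 mm up, or 0.12 rad) (z of tablet in the frame of cradle above 0.016 m or angle between tablet's own z axis and vertical above 0.12 rad).
It fails at once if the mug, key, phone stand, power bank, earbud case or ball is moved more than 15 mm (distance of any of mug, bike_key, phone_stand, power_bank, earbud_case, ball_center from where it was at the start of the episode above 0.015 m).
It also fails if it takes over 40 s, if anything falls off the work surface, if the arm or the gripper's body presses on something with over 40 N, if the wrist force passes 120 N, or if a joint passes its speed limit or range.

## Robot

A 6-joint arm with a two-finger parallel gripper is mounted at the origin on the work surface. World frame = base frame: x ahead of the robot, y to its left, z up, the work surface at z = 0. Lengths are in m, angles in rad, forces in N, time in s.
With the tool pointing down it reaches from about 0.4 to 0.825 m from the base axis. Payload 7 kg.
Tool frame: the origin (TCP) lies on the front face of the gripper's body, between the roots of the fingers; the fingertips stand 66 mm ahead of it and the grasp point (between the pads) lies 47 mm ahead of it; z points along the fingers, y is the line along which they close (so a half turn about z gives the same grasp; the last joint's range is limited). The gripper opens to 88 mm and grips with 3 to 60 N. Pads are 19 mm wide; open, the fingers measure 130 mm over their backs; the gripper's body (78 mm by 193 mm) begins 47 mm behind the grasp point.
Start: joints at [-1.036, 0.359, 0.012, 0, -1.224, -0.288], TCP at [0.165, -0.655, 0.292] pointing down, gripper open.
Joint ranges: [-3.07, 3.07], [-1.43, 2.12], [-1.02, 1.25], [-3.03, 1.67], [-3.05, -0], [-3.03, 3.03]. Speed limits (rad/s): [2.39, 2.39, 3.01, 3.14, 3.14, 3.14].

## Interface

Orientations are given as a unit quaternion [w, x, y, z].
In Python, from rig import env, eyes gives the robot as it stands.
- The arm moves only by the shell command python3 -m creep 'ROWS' [FORCE]. ROWS is JSON, one flat list of numbers, 7 for each row, row after row: the turn, a rotation vector about the world's x, y, z in rad, then the shift along the world's x, y, z in cm, then the finger opening in cm, from 0 to 8.76. A call has 1 to 10 rows; each row is the pose to reach, as a shift and turn from the pose commanded when the call began; what a row does not reach only later rows make up. A row lasts 1/8 s, in which the tool goes at most 62.5 mm and 10.7 degrees, less where a joint would pass 70% of its speed; a pose out of reach is approached as far as the arm can. A call with a gripper value outside its range is refused whole. The fingers move at their own pace and stop on an object; FORCE is the grip in N (left out, the last holds). Time passes only in rows, so rows that repeat a pose let the fingers close. It gives the time, the measured TCP pose, the force, the opening and the grip force at its end, in the units of the state.
- env.read_state(): the state, without advancing time (a new reading comes with each control period).
- eyes.read_camera(name): name is "scene" or "side" or "wrist"; returns (picture, depth): 480x640x3 uint8, red, green, blue; 480x640 float32, m along the optical axis (not along the pixel's ray), 0 where there is no reading.
- eyes.camera_info(name): a dict with "fx", "fy", "cx", "cy" (pixels), "cam_to_world" (4x4, takes a point from camera to world coordinates). Camera axes: x right, y down, z forward; pixel columns grow to the right and rows downward; lengths in m; the calibration is good to about 2 mm. A picture is of the moment at which its call begins: read the wrist's pose just before it. camera_info takes no time and is no camera call; for the wrist camera it gives the pose at the moment of the call.
- env.sign_off(): hands the job in; it is judged then, once.
The state is a dict: "t": time; "joints": joint angles; "qd": joint speeds; "joint_torque": joint torques, N m; "position": TCP position; "tool_rot": TCP orientation; "contact_force": force on the tool from outside, world axes, zero at the start; "torque": the same for the moment, N m; "finger_gap": finger opening in m; "grasp_force": force on a finger pad.
Only numpy, scipy, OpenCV 4.12 (cv2) and the standard library are available. Lean on these libraries where they do the work, as an engineer would, in place of code of your own. Each camera call takes 0.05 s, during which the arm holds its last target. There are 200 camera calls.

## Working session

There is one attempt and no reset: what is moved stays moved. The work goes in short steps, Python scripts to look and compute and a shell command to move; the robot and the scene stay as the last step left them, time stands still between calls to the robot, and variables do not carry over. Pictures are saved under pics/ and viewed, at most 10 in all, crops included, and the job is handed in when it is done.

```bash
mkdir -p pics; ls
python3 - <<'E'
from rig import env,eyes
import cv2,numpy as np
for n in ["scene","side"]:
    p,d=eyes.read_camera(n)
    cv2.imwrite(f"pics/{n}0.png",p[:,:,::-1]); np.savez(f"{n}0.npz",p=p,d=d,**eyes.camera_info(n))
    print(n,np.round(eyes.camera_info(n)["cam_to_world"],3))
s=env.read_state();print(s)
E
```

```text
pics
scene [[-0.816  0.318 -0.482  1.148]
 [ 0.578  0.435 -0.691  0.945]
 [-0.01  -0.842 -0.539  0.791]
 [ 0.     0.     0.     1.   ]]
side [[-8.760e-01 -3.720e-01  3.060e-01  1.130e-01]
 [-4.820e-01  6.780e-01 -5.540e-01  7.990e-01]
 [-1.000e-03 -6.330e-01 -7.740e-01  1.145e+00]
 [ 0.000e+00  0.000e+00  0.000e+00  1.000e+00]]
{'t': 0.1, 'joints': array([-1.03591210e+00,  3.59335495e-01,  1.11385242e-02, -3.05744646e-04,
       -1.22411660e+00, -2.88067122e-01]), 'qd': array([ 3.50883304e-04, -3.05144440e-03,  1.43026140e-03,  9.72063047e-04,
        4.51807932e-04, -1.69749109e-05]), 'joint_torque': array([ 1.83101965e-03, -5.84164381e+01,  2.93755603e+01,  7.01540351e+00,
        1.01729447e-02, -6.21531558e-05]), 'position': array([ 0.16478713, -0.65421612,  0.29129852]), 'tool_rot': array([-1.71679845e-04, -1.23043855e-01,  9.92400934e-01,  7.52790767e-04]), 'contact_force': array([0.76412245, 0.88425764, 0.39335052]), 'torque': array([ 0.02303964, -0.02059182, -0.00952277]), 'grasp_force': 0.0, 'finger_gap': 0.08735013890346374}
```

View pics/scene0.png

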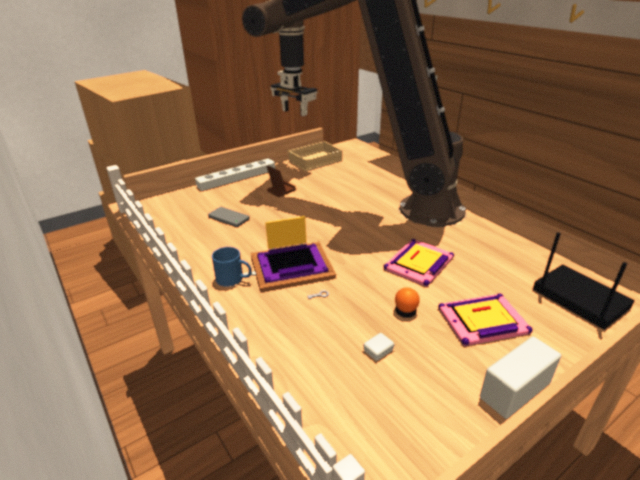

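View pics/side0.png

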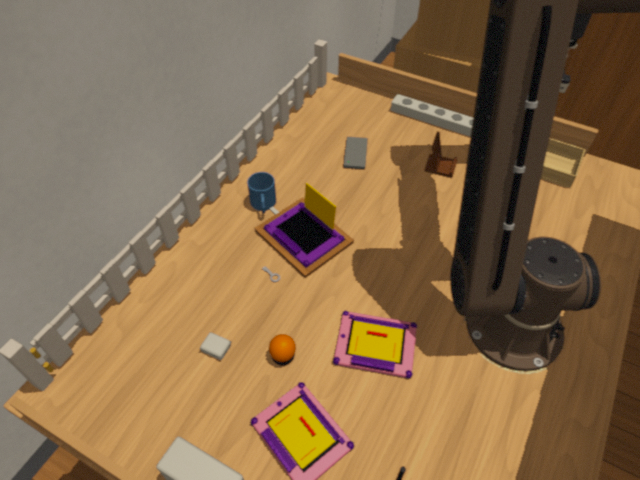

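The scene view shows the purple tablet at about (292,263) with the open yellow cover at (287,232) and the lip towards the camera at (300,272). The mug is at (228,267) and the key at (317,295). In the side view the tablet is at (303,232) and the cover at (322,205). Next I measure the tablet and cover.

```bash
cat > m.py <<'E'
import numpy as np,cv2
def cloud(p,d,info,box):
    x0,y0,x1,y1=box; v,u=np.mgrid[y0:y1,x0:x1]; z=d[y0:y1,x0:x1]
    P=np.stack([(u-info["cx"])/info["fx"]*z,(v-info["cy"])/info["fy"]*z,z,np.ones_like(z)],-1)@np.array(info["cam_to_world"]).T
    ok=z>0; hsv=cv2.cvtColor(np.ascontiguousarray(p),cv2.COLOR_RGB2HSV)[y0:y1,x0:x1]
    return P[ok][:,:3],hsv[ok]
E
python3 - <<'E'
from m import *
for n,box in [("scene",(235,205,345,295)),("side",(245,175,360,280))]:
    f=np.load(f"{n}0.npz"); P,h=cloud(f["p"],f["d"],f,box)
    print(n,"table z",np.median(P[P[:,2]<.006][:,2]))
    Y=P[(h[:,0]>20)&(h[:,0]<32)&(h[:,1]>180)&(P[:,2]>.035)]
    print("yellow",len(Y),Y.min(0),Y.max(0)); c=np.median(Y,0); Y=Y[np.linalg.norm(Y-c,axis=1)<.085]
    c=Y.mean(0); w=np.linalg.svd(Y-c)[2]; print(" c",c,"n",w[2],"ang",np.degrees(np.arctan2(w[2][1],w[2][0])))
    pu=(h[:,0]>125)&(h[:,0]<160)&(h[:,1]>120)
    T=P[pu&(P[:,2]>.015)&(P[:,2]<.045)]
    r=cv2.minAreaRect((T[:,:2]*1000).astype(np.float32)); print(" purple",len(T),r)
    br=(h[:,0]<16)&(h[:,1]>120)&(P[:,2]>.012)&(P[:,2]<.020); B=P[br]
    print(" rim",len(B),cv2.minAreaRect((B[:,:2]*1000).astype(np.float32)))
    L=P[pu&(P[:,2]>.034)&(P[:,2]<.042)]; print(" lip",len(L),L.mean(0) if len(L) else 0,cv2.minAreaRect((L[:,:2]*1000).astype(np.float32)))
E
```

```text
scene table z -0.000808371552885212Traceback (most recent call last):
  File "<stdin>", line 6, in <module>
    return umr_minimum(a, axis, None, out, keepdims, initial, where)
ValueError: zero-size array to reduction operation minimum which has no identity
```

Run:
```python
from m import *
for n,box in [("scene",(235,205,345,295)),("side",(245,175,360,280))]:
    f=np.load(f"{n}0.npz"); P,h=cloud(f["p"],f["d"],f,box)
    print(n,len(P),"z>.05:",(P[:,2]>.05).sum(),np.median(h[(P[:,2]>.05)],0))
    Y=P[(h[:,0]>17)&(h[:,0]<32)&(h[:,1]>150)&(P[:,2]>.04)]
    c=np.median(Y,0); Y=Y[np.linalg.norm(Y-c,axis=1)<.085]
    c=Y.mean(0); w=np.linalg.svd(Y-c)[2]; print(" yellow",len(Y),c,"n",w[2],"ang",np.degrees(np.arctan2(w[2][1],w[2][0])),"zr",Y[:,2].min(),Y[:,2].max())
    pu=(h[:,0]>125)&(h[:,0]<160)&(h[:,1]>100)
    T=P[pu&(P[:,2]>.015)&(P[:,2]<.045)]
    print(" purple",len(T),cv2.minAreaRect((T[:,:2]*1000).astype(np.float32)))
    B=P[(h[:,0]<17)&(h[:,1]>120)&(P[:,2]>.012)&(P[:,2]<.020)]
    print(" rim",len(B),cv2.minAreaRect((B[:,:2]*1000).astype(np.float32)))
    L=P[pu&(P[:,2]>.032)&(P[:,2]<.042)]; print(" lip",len(L),L.mean(0),cv2.minAreaRect((L[:,:2]*1000).astype(np.float32)))
```

```text
scene 9849 z>.05: 1127 [ 19. 209. 172.]
 yellow 997 [ 0.58149507 -0.05298958  0.08891749] n [-0.32937682 -0.93970069 -0.09205178] ang -109.31620090328995 zr 0.041880280568206474 0.1318501147105331
 purple 1376 ((602.904541015625, 7.6187896728515625), (141.61419677734375, 183.1842803955078), 69.50630950927734)
 rim 687 ((562.2640380859375, -102.80043029785156), (418.42608642578125, 220.79762268066406), 70.522705078125)
 lip 221 [0.61429348 0.04326569 0.03541494] ((595.7947998046875, 14.725395202636719), (133.31005859375, 129.08743286132812), 70.8587417602539)
side 12024 z>.05: 1224 [ 22. 255. 110.]
 yellow 761 [ 0.57846001 -0.05155431  0.09081332] n [0.32980419 0.94024826 0.08463096] ang 70.67102310481118 zr 0.04209382125049155 0.13393136957347207
 purple 1668 ((599.9281616210938, 5.2215728759765625), (144.8838653564453, 187.88429260253906), 71.339111328125)
 rim 881 ((600.4652709960938, 4.794830322265625), (181.3887481689453, 223.79360961914062), 71.25546264648438)
 lip 299 [0.60902176 0.03649679 0.03624267] ((592.9933471679688, 14.055160522460938), (130.27735900878906, 151.8794708251953), 70.6949691772461)
```

```bash
python3 -m creep '[0,0,0.15,4,5.6,0,0, 0,0,0.3,8,11.1,0,0, 0,0,0.45,12,16.7,0,0, 0,0,0.6,16,22.2,0,0, 0,0,0.7,20,27.8,0,0, 0,0,0.8,23,32,0,0, 0,0,0.9,26,36.1,0,0, 0,0,0.988,29,40.3,0,0, 0,0,0.988,32,44.5,0,0, 0,0,0.988,35,48.7,0,0]'
python3 - <<'E'
from m import *
f=np.load("side0.npz"); 
for n,b in [("mug",(245,170,280,220)),("phone",(425,130,460,178)),("pb",(340,135,370,170))]:
    P,h=cloud(f["p"],f["d"],f,b); 
    m=(h[:,0]>98)&(h[:,0]<118)&(h[:,1]>100) if n=="mug" else P[:,2]>.01
    print(n,P[m].min(0),P[m].max(0))
E
```

```text
t: 1.35
position: [0.5155, -0.1658, 0.2921]
tool_rot: [-0.0, -0.579, 0.815, 0.0]
contact_force: [-0.4, -0.8, 0.2]
finger_gap: 0.0007
grasp_force: 0.0
mug [ 0.72848332 -0.0996785   0.00215201] [0.81588328 0.00621954 0.08895322]
phone [ 0.31325976 -0.63939572  0.01000507] [ 0.41173228 -0.40722708  0.11135054]
pb [ 0.56924308 -0.45184899  0.01002152] [ 0.68048642 -0.29983498  0.02433874]
```

```bash
python3 -m creep '[0,0,0,2.5,3.6,0,0, 0,0,0,5.1,7.3,-2,0, 0,0,0,5.1,7.3,-7,0, 0,0,0,5.1,7.3,-11.5,0, 0,0,0,5.1,7.3,-11.5,0]'
python3 - <<'E'
from m import *
from rig import env,eyes
s=env.read_state(); print(s["position"])
for n in ["wrist","side"]:
    i=eyes.camera_info(n); p,d=eyes.read_camera(n); cv2.imwrite(f"pics/{n}1.png",p[:,:,::-1]); np.savez(f"{n}1.npz",p=p,d=d,**i)
p0=s["position"]
for a in [90,75,60,45,30,15,5,0]:
    t=np.radians(a); y=-.055+.082*np.cos(t)-.002*np.sin(t)-.0095; z=.028+.082*np.sin(t)+.002*np.cos(t)+.066
    print(a,np.round(100*(np.array([.601+.3305*y,.006+.9438*y,z])-p0),2))
E
```

```text
t: 1.98
position: [0.5636, -0.0946, 0.1738]
tool_rot: [-0.003, -0.579, 0.815, 0.002]
contact_force: [-0.1, 0.3, 1.2]
finger_gap: 0.0004
grasp_force: 0.0
[ 0.56358729 -0.09459908  0.17381323]
90 [1.54 3.78 0.22]
75 [ 2.25  5.79 -0.01]
60 [ 2.91  7.68 -0.78]
45 [ 3.48  9.31 -2.04]
30 [ 3.92 10.58 -3.71]
15 [ 4.21 11.4  -5.67]
5 [ 4.3  11.67 -7.07]
0 [ 4.32 11.71 -7.78]
```

View pics/wrist1.png

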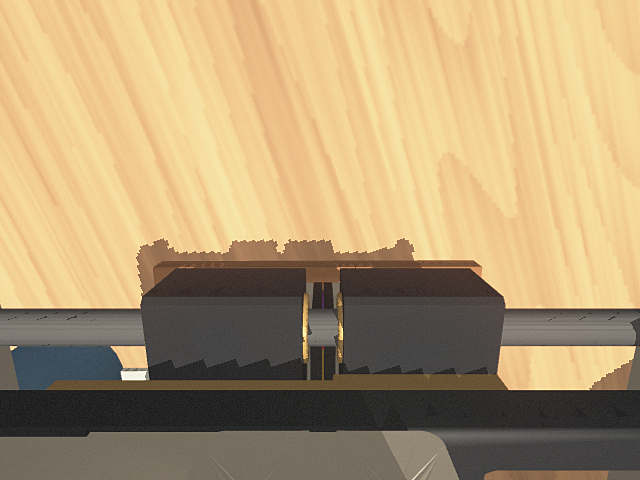

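The wrist view shows the closed fingers behind the cover, whose top edge lies at row 385, columns 50–508. It is parallel to the fingers and roughly centred. I start folding.

```bash
python3 -m creep '[0,0,0,0.8,1.9,0.2,0, 0,0,0,1.5,3.8,0.2,0, 0,0,0,1.9,4.8,0.1,0, 0,0,0,2.25,5.8,0,0, 0,0,0,2.6,6.8,-0.3,0, 0,0,0,2.9,7.7,-0.8,0, 0,0,0,3.2,8.6,-1.4,0, 0,0,0,3.5,9.3,-2,0, 0,0,0,3.5,9.3,-2,0]'
python3 - <<'E'
from m import *
from rig import env,eyes
s=env.read_state(); p0=s["position"];print(s["contact_force"],s["torque"])
p,d=eyes.read_camera("side"); i=eyes.camera_info("side"); cv2.imwrite("pics/side2.png",cv2.resize(p[150:290,230:380,::-1],None,fx=4,fy=4))
for a in [45,30,15,5,0]:
    t=np.radians(a); y=-.055+.082*np.cos(t)-.002*np.sin(t)-.0095; z=.028+.082*np.sin(t)+.002*np.cos(t)+.066
    print(a,np.round(100*(np.array([.601+.3305*y,.006+.9438*y,z])-p0),2))
E
```

```text
t: 3.2
position: [0.6008, -0.0011, 0.1563]
tool_rot: [-0.001, -0.579, 0.815, 0.0]
contact_force: [0.5, 0.3, 0.9]
finger_gap: 0.0007
grasp_force: 0.0
[0.51705088 0.26870108 0.85314046] [ 0.04041083  0.06001956 -0.01680638]
45 [-0.24 -0.04 -0.29]
30 [ 0.21  1.23 -1.96]
15 [ 0.49  2.05 -3.91]
5 [ 0.59  2.32 -5.32]
0 [ 0.6   2.36 -6.03]
```

View pics/side2.png

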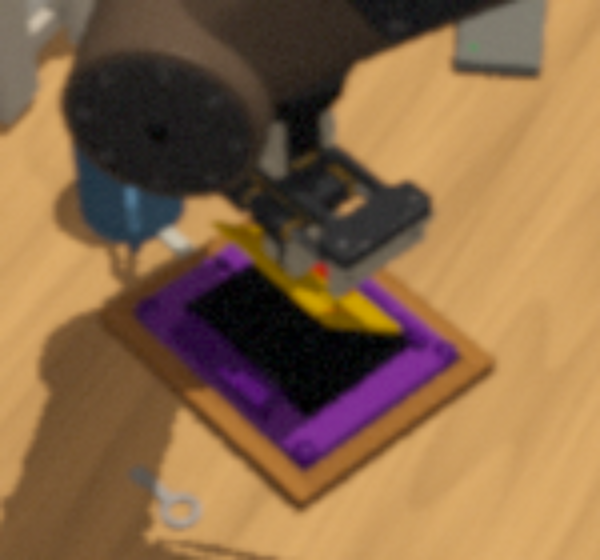

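The side crop shows the cover, at about (310,290), pushed to roughly 45° by the fingertips. The tablet is still seated. I carry on down.

```bash
python3 -m creep '[0,0,0,0,0.6,-1.1,0, 0,0,0,0.2,1.2,-2,0, 0,0,0,0.35,1.7,-3,0, 0,0,0,0.5,2.05,-3.9,0, 0,0,0,0.6,2.3,-5,0, 0,0,0,0.6,2.3,-5.5,0, 0,0,0,0.6,2.3,-5.8,0, 0,0,0,0.6,2.3,-5.8,0]'
```

```text
t: 4.25
position: [0.6068, 0.0213, 0.0991]
tool_rot: [-0.0, -0.579, 0.815, 0.0]
contact_force: [0.8, 0.0, -0.1]
finger_gap: 0.0006
grasp_force: 0.0
```

```bash
python3 -m creep '[0,0,0,0,0,-0.2,0, 0,0,0,0,0,-0.3,0, 0,0,0,0,0,-0.3,0]'; python3 -m creep '[0,0,0,0,0,-0.15,0, 0,0,0,0,0,-0.15,0]'
```

```text
t: 4.62
position: [0.6069, 0.0214, 0.0962]
tool_rot: [0.0, -0.579, 0.815, -0.0]
contact_force: [0.5, 1.1, -0.3]
finger_gap: 0.0005
grasp_force: 0.0
t: 4.88
position: [0.6071, 0.0215, 0.095]
tool_rot: [0.0, -0.579, 0.815, -0.0]
contact_force: [-0.5, 0.0, 4.6]
finger_gap: 0.0007
grasp_force: 1.8
```

```bash
python3 -m creep '[0,0,0,0,0,3,0, 0,0,0,0,0,8,0, 0,0,0,1,3,13,0, 0,0,0,2,6,18,0, 0,0,0,2.6,7.5,20,0, 0,0,0,2.6,7.5,20,0, 0,0,0,2.6,7.5,20,0]'
python3 - <<'E'
from m import *
from rig import env,eyes
i=eyes.camera_info("wrist"); p,d=eyes.read_camera("wrist"); cv2.imwrite("pics/wrist3.png",p[:,:,::-1]); np.savez("wrist3.npz",p=p,d=d,**i)
E
```

```text
t: 5.75
position: [0.6321, 0.0961, 0.2933]
tool_rot: [-0.001, -0.579, 0.815, 0.0]
contact_force: [0.3, 0.9, -1.0]
finger_gap: -0.0001
grasp_force: 0.0
```

View pics/wrist3.png

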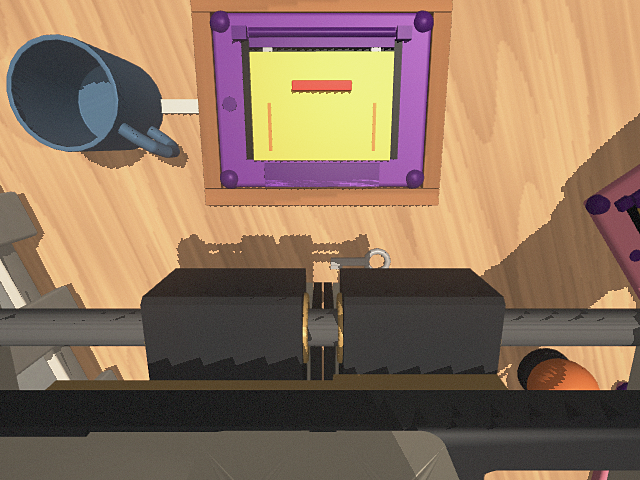

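The wrist view shows the cover flat, spanning (248–393, 52–160). The red ridge is at (292–352, 80–92), the barrel at row 32 and the lip at row 172. I measure the ridge.

Run:
```python
from m import *
f=np.load("wrist3.npz"); u=np.array([.3305,.9438]); v=np.array([.9438,-.3305]); C=np.array([.601,.006])
P,h=cloud(f["p"],f["d"],f,(190,5,455,205))
def rep(n,m):
    q=P[m]; X=(q[:,:2]-C)@np.stack([v,u],1); print(n,len(q),"x'",np.percentile(X[:,0],[1,50,99]).round(4),"y'",np.percentile(X[:,1],[1,50,99]).round(4),"z",np.percentile(q[:,2],[2,50,98]).round(4), cv2.minAreaRect((X*1000).astype(np.float32))[2])
rep("red",((h[:,0]<7)|(h[:,0]>174))&(h[:,1]>180)&(P[:,2]>.03))
rep("yellow",(h[:,0]>24)&(h[:,0]<35)&(h[:,1]>120)&(P[:,2]>.02))
rep("purple",(h[:,0]>125)&(h[:,0]<160)&(h[:,1]>100)&(P[:,2]>.015))
print(f["fx"],f["cam_to_world"][:3,3])
```

```text
red 12 x' [-0.0234  0.0252  0.0253] y' [-0.022  -0.0185 -0.0149] z [0.0353 0.0361 0.0372] 88.14275360107422
yellow 6751 x' [-0.0571  0.0324  0.0604] y' [-0.0447  0.0134  0.0413] z [0.0284 0.0301 0.0316] 0.041812118142843246
purple 17740 x' [-0.0896  0.0052  0.0909] y' [-0.0762 -0.0209  0.0643] z [0.0223 0.0246 0.0379] 0.08237753808498383
394.3455929694083 [0.61103878 0.03257687 0.3860154 ]
```

```bash
python3 -m creep '[0,0,0,-1.7,-5,0,0, 0,0,0,-3.4,-10,-1,0, 0,0,0,-4.3,-12.45,-5,0, 0,0,0,-4.3,-12.45,-10,0, 0,0,0,-4.3,-12.45,-15,0, 0,0,0,-4.3,-12.45,-18,0, 0,0,0,-4.3,-12.45,-18.5,0, 0,0,0,-4.3,-12.45,-18.5,0]'
```

```text
t: 6.8
position: [0.5899, -0.0284, 0.1098]
tool_rot: [-0.0, -0.579, 0.815, -0.0]
contact_force: [0.4, 0.1, 0.0]
finger_gap: 0.0005
grasp_force: 0.0
```

```bash
python3 -m creep '[0,0,0,0,0,-0.6,0, 0,0,0,0,0,-1.15,0, 0,0,0,0,0,-1.15,0]'; python3 -m creep '[0,0,0,0.1,0.28,0,0, 0,0,0,0.2,0.57,0,0, 0,0,0,0.3,0.85,0,0, 0,0,0,0.3,0.85,0,0]'
```

```text
t: 7.18
position: [0.5897, -0.028, 0.0982]
tool_rot: [-0.0, -0.579, 0.815, 0.0]
contact_force: [0.0, 0.4, 0.5]
finger_gap: 0.0004
grasp_force: 0.0
t: 7.68
position: [0.593, -0.0193, 0.0983]
tool_rot: [0.0, -0.579, 0.815, -0.0]
contact_force: [-1.0, -1.0, 1.2]
finger_gap: 0.0003
grasp_force: 0.5
```

```bash
python3 -m creep '[0,0,0,0.1,0.28,0,0, 0,0,0,0.2,0.57,0,0, 0,0,0,0.3,0.85,0,0, 0,0,0,0.3,0.85,0,0]'; python3 -m creep '[0,0,0,0.07,0.19,0,0, 0,0,0,0.07,0.19,0,0]';python3 -m creep '[0,0,0,0.07,0.19,0,0, 0,0,0,0.07,0.19,0,0]'
```

```text
t: 8.18
position: [0.5955, -0.0114, 0.0981]
tool_rot: [-0.001, -0.579, 0.815, -0.0]
contact_force: [-1.9, -4.4, 1.4]
finger_gap: 0.0009
grasp_force: 2.6
t: 8.43
position: [0.5955, -0.0109, 0.098]
tool_rot: [-0.002, -0.579, 0.815, -0.0]
contact_force: [-1.5, -11.8, 2.0]
finger_gap: 0.0002
grasp_force: 6.0
t: 8.68
position: [0.5955, -0.0104, 0.0978]
tool_rot: [-0.003, -0.579, 0.816, -0.0]
contact_force: [-1.4, -18.1, 2.5]
finger_gap: 0.0002
grasp_force: 9.4
```

Now it stalls at 18 N, so this is either the end stop or a jam. I back off and look.

```bash
python3 -m creep '[0,0,0,-0.2,-0.57,0,0, 0,0,0,-0.3,-0.85,0,0, 0,0,0,-0.3,-0.85,3,0, 0,0,0,-0.3,-0.85,8,0, 0,0,0,1.3,3.7,13,0, 0,0,0,2.6,7.5,18,0, 0,0,0,3.7,10.7,19.5,0, 0,0,0,3.7,10.7,19.5,0, 0,0,0,3.7,10.7,19.5,0]'
python3 - <<'E'
from m import *
from rig import env,eyes
f=i=eyes.camera_info("wrist"); p,d=eyes.read_camera("wrist"); cv2.imwrite("pics/wrist4.png",cv2.resize(p[0:215,180:465,::-1],None,fx=2.7,fy=2.7,interpolation=cv2.INTER_CUBIC)); np.savez("wrist4.npz",p=p,d=d,**i)
u=np.array([.3305,.9438]); v=np.array([.9438,-.3305]); C=np.array([.601,.006])
P,h=cloud(p,d,f,(190,5,455,215))
def rep(n,m):
    q=P[m]; X=(q[:,:2]-C)@np.stack([v,u],1); print(n,len(q),"x'",np.percentile(X[:,0],[1,50,99]).round(4),"y'",np.percentile(X[:,1],[1,50,99]).round(4),"z",np.percentile(q[:,2],[2,50,98]).round(4))
rep("red",((h[:,0]<7)|(h[:,0]>174))&(h[:,1]>180)&(P[:,2]>.03))
rep("yellow",(h[:,0]>24)&(h[:,0]<35)&(h[:,1]>120)&(P[:,2]>.02))
rep("purple",(h[:,0]>125)&(h[:,0]<160)&(h[:,1]>100)&(P[:,2]>.015))
E
```

```text
t: 9.8
position: [0.6338, 0.1002, 0.2923]
tool_rot: [-0.0, -0.579, 0.815, 0.0]
contact_force: [0.0, 0.2, -0.7]
finger_gap: 0.0003
grasp_force: 0.0
red 75 x' [-0.0233  0.005   0.0251] y' [-0.0081 -0.0009 -0.0007] z [0.0355 0.0368 0.0388]
yellow 6075 x' [-0.0582  0.0324  0.0602] y' [-0.0314  0.0222  0.0536] z [0.0283 0.03   0.0315]
purple 17550 x' [-0.0898  0.0042  0.0908] y' [-0.0744 -0.0245  0.0664] z [0.0222 0.0247 0.0379]
```

View pics/wrist4.png

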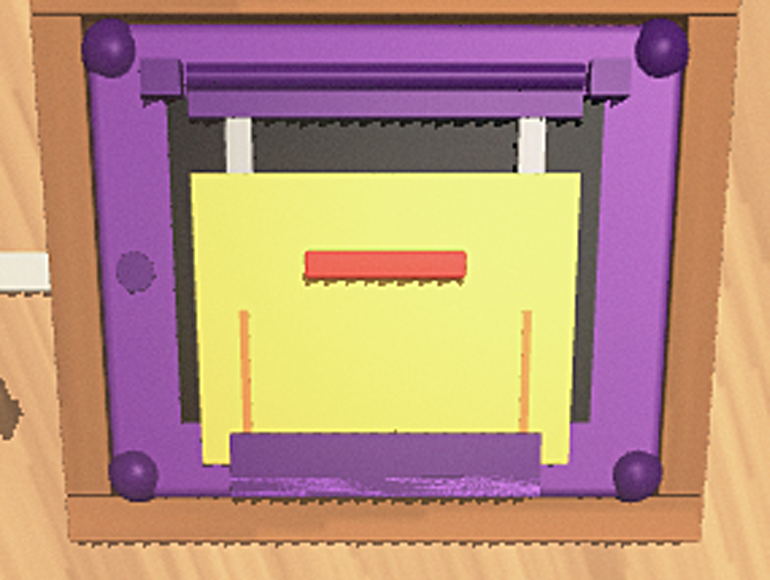

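The crop shows the yellow panel flat. Its free edge (row 465) is about 10 mm past the lip's inner edge (row 433), visible on both sides beneath it. The tablet is seated and the arm is clear.

```bash
python3 -c "
from rig import env
print(env.sign_off())"
```

```text
the job is handed in; nothing more can be done
None
```

The cover is folded flat with its free edge about 10 mm beneath the purple lip, measured from the last wrist picture; the tablet was still seated and the job is handed in, with no verdict returned.

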